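Load the forceps into the steriliser drawer

TASK

Press the key on top of the steriliser so that its drawer is released, and let the drawer spring fully out by itself, without touching it as it comes. Lay the forceps flat in the drawer's tray, not dropping them in, and then push the drawer shut until it latches and stays shut. Leave the other things on the worktop where they are.

Things in the scene. Friction and masses are not known exactly. Their poses are not given: they have to be found in the camera images.
- steriliser: Low white box, the UV steriliser, fixed to the worktop on the robot's right: 160 deep (x) x 220 wide (y) x 75 high. Origin: centre of its underside, on the worktop; its own x axis points from the drawer side to the back, z up; its place and yaw (-1.67 to -1.22 rad) vary. The drawer comes out towards its own -x side, which faces the robot's left. A dark window lies in its top (2.5 mm proud); otherwise the top is plain but for the release key.
- key_top (a point): Centre of the top of the release key, the grey, ribbed, oblong push key (28 in x, 42 in y) that stands 12 mm proud of the box's top, so 87 mm above the worktop; it lies 50 mm from the box's centre towards the drawer side (the box's -x) and 45 mm along the box's -y, the end nearer the robot. Axes as the box's. Above the key there is nothing in the way.
- release_key (a joint): Travel of the release key, m: 0 up, 0.009 fully down (flush with a low bezel, 3 mm over the box's top). Sprung up: 2.3 N to start, about 5.5 N fully down. The drawer is freed when it is about 0.005 down; press to 0.007 or more. It comes back up by itself.
- drawer (a joint): Opening of the drawer, m: 0 shut and latched, 0.105 fully out, -0.004 pressed in to its hard end stop. A spring pushes it out (5 N when shut, 1.6 N fully out). Once freed it runs out in about 0.4 s and stays out. To latch it again it must be pushed in to between 0 and -0.004 with the key left alone (about 5 to 10 N, the catch snaps in by itself at 0); let go, it then rests at 0.
- drawer_front (a point): Centre of the outer face of the drawer's front panel (10 thick in x, 200 wide in y, 54 high, its top edge 68 mm above the worktop); the point is 41 mm above the worktop and, when shut, 90 mm from the box's centre along the box's -x, so that the panel stands 10 mm proud of the box. It moves with the drawer. Axes as the box's: push along the box's +x to shut.
- tray_floor (a point): Centre of the floor of the drawer's steel tray, 18 mm above the worktop; the tray inside is 100 (x) by 168 (y), its side and back walls rise 22 mm above the floor, and the front panel, 50 mm from this point along -x, rises 50 mm above it. Moves with the drawer; fully out, the whole tray stands clear of the box. Axes as the box's.
- forceps: Steel forceps, two thin legs joined at one end, 132 long (its own y) x 16 wide (x) x 10 high (z), 20 to 45 g, lying flat; rigid (the legs do not flex). Origin: centre of its underside. It lies on the robot's left, lengthways roughly along the world's y. It fits in the tray lengthways along the tray's y.
- capillary_holder: A bystander of like size: a plain thin straight whitish transfer pipette, 148 long (its own y) x 17 wide x 6 high, loose. Origin: centre of its underside. It and the forceps may have changed places (one nearer the robot, one farther).
- stapler: Bystander: black stapler, 127 x 34 x 41, loose, at the far left. Origin: centre of its underside.
- slide_box: Bystander: yellow box for slides, 72 x 85 x 33, loose, behind and to the left of the drawer. Origin: centre of its underside. Above it hangs the dark wall cabinet of the room (not listed): its underside is 0.46 m above the worktop and its front face at x = 0.64, for y above -0.06; an arm that swings wide can strike it.

How it is judged (in metres and radians):
On the way, in this order (a step that is already met when the one before it is completed fails the run):
1. the latch is released and the drawer has sprung fully out (value of joint drawer above 0.095 m), for 0.2 s.
2. the forceps lie in the tray of the open drawer, let go (value of joint drawer above 0.05 m and x of forceps in the frame of tray_floor between -0.045 and 0.045 m and y of forceps in the frame of tray_floor between -0.045 and 0.045 m and z of forceps in the frame of tray_floor below 0.008 m and angle between forceps's own z axis and vertical below 0.2 rad and contact force between forceps and the fingers below 0.1 N), for 0.2 s.
At the end, for the whole second after the job is handed in: The drawer is shut and latched (within 3 mm of its latched place), the release key is up (within 2 mm), and the forceps lie at rest in the tray: origin within 45 mm of the tray's centre in x and in y, less than 8 mm above its floor, tilted less than 0.2 rad (value of joint drawer between -0.003 and 0.003 m and value of joint release_key below 0.002 m and x of forceps in the frame of tray_floor between -0.045 and 0.045 m and y of forceps in the frame of tray_floor between -0.045 and 0.045 m and z of forceps in the frame of tray_floor below 0.008 m and angle between forceps's own z axis and vertical below 0.2 rad and linear speed of forceps below 0.02 m/s); the robot touches nothing.
It fails at once if the robot touches the drawer while it springs out, before the forceps are in it (horizontal distance between forceps and tray_floor above 0.1 m and value of joint drawer between 0.005 and 0.09 m and velocity of joint drawer above 0.02 m/s and (contact force between drawer and the arm above 0.5 N or contact force between drawer and the fingers above 0.5 N)).
It fails at once if the forceps are dropped (falling free at over 0.7 m/s) (linear speed of forceps above 0.7 m/s and contact force between forceps and anything else below 0.05 N).
It fails at once if the capillary holder, the stapler or the slide box is moved by over 30 mm (distance of any of capillary_holder, stapler, slide_box from where it was at the start of the episode above 0.03 m).
It also fails if it takes over 62 s, if anything falls off the work surface, if the arm or the gripper's body presses on something with over 40 N, if the wrist force passes 120 N, or if a joint passes its speed limit or range.

ROBOT

A 6-joint arm with a two-finger parallel gripper is mounted at the origin on a cart in front of the work surface, level with it; the furniture and walls round the work are solid. World frame = base frame: x ahead of the robot, y to its left, z up, the work surface at z = 0. Lengths are in m, angles in degrees, forces in N, time in s.
With the tool pointing down it reaches from about 0.275 to 0.725 m from the base axis. Payload 15.9 kg.
Tool frame: the origin (TCP) lies on the centre line of the jaws, within the pads' length; the fingertips stand 25 mm ahead of it and the grasp point (between the pads) lies 6 mm ahead of it; z points along the fingers, y is the line along which they close (so a half turn about z gives the same grasp; the last joint's range is limited). The gripper opens to 85 mm and grips with 20 to 120 N. Pads are 22 mm wide; open, the fingers measure 114 mm over their backs; the gripper's body (76 mm by 85 mm) begins 54 mm behind the grasp point. The pads swing forward as they close: fully open they stand 13 mm farther back than shut.
Start: joints at [-70.646, 12.198, -1.971, 75.831, 0, 90], TCP at [0.166, -0.472, 0.229] pointing down, gripper open.
Joint ranges: [-170.91, 170.91], [-42.67, 98.43], [-65.05, 77.54], [-120.47, 116.71], [-90, 82.35], [-180, 180]. Speed limits (degrees/s): [108.29, 108.29, 136.94, 147.25, 180, 180].

INTERFACE

Orientations are given as [roll, pitch, yaw] about the fixed x, y, z axes, in that order (R = Rz(yaw) Ry(pitch) Rx(roll)).
In Python, from station import * gives the robot as it stands.
- The arm moves only by the tool drive_tool, never from a script. Its argument "deltas" is one flat list of numbers, 7 for each row, row after row: the shift along the tool's x, y, z in m, then the turn, a rotation vector about the tool's x, y, z in degrees, then the opening, from 0 (shut) to 1 (fully open). A call has 1 to 8 rows; each row is the pose to reach, as a shift and turn from the pose commanded when the call began, along the tool's axes at that moment; what a row does not reach only later rows make up. A row lasts 1/10 s, in which the tool goes at most 50 mm and 8.59 degrees, less where a joint would pass 70% of its speed; a pose out of reach is approached as far as the arm can. A call with a gripper value outside its range is refused whole. The fingers move at their own pace and stop on an object; "grip_force" is the grip in N (left out, the last holds). Time passes only in rows, so rows that repeat a pose let the fingers close. It gives the time, the measured TCP pose, the force, the opening and the grip force at its end, in the units of the state.
- state(): the state, without advancing time (a new reading comes with each control period).
- camera(name): name is "side" or "top" or "wrist"; returns (picture, depth): 400x640x3 uint8, red, green, blue; 400x640 float32, m along the optical axis (not along the pixel's ray), 0 where there is no reading.
- camera_params(name): a dict with "camera_matrix" (3x3 intrinsics, pixels), "R" (3x3) and "t" (3): a world point X has camera coordinates R X + t. Camera axes: x right, y down, z forward; pixel columns grow to the right and rows downward; lengths in m; the calibration is good to about 2 mm. The wrist camera is an equidistant fisheye: a pixel r from the principal point sees the ray r / f radians off the axis. A picture is of the moment at which its call begins: read the wrist's pose just before it. camera_params takes no time and is no camera call; for the wrist camera it gives the pose at the moment of the call.
- sign_off(): hands the job in; it is judged then, once.
Trained networks look in the newest picture that a camera, given by its name, has taken for a name from the list of things; names that differ only in an ending like _2 or _b are one class to them, and where a whole thing is asked for, a point or a joint stands for the part that bears it (a point fixed in the world has none). Each returns a list of dicts, best first, with "confidence" (0 to 1); they miss things now and then, are a little off and sometimes report something else, mostly with a low value. They report only what shows in the picture. A call takes as long as a camera call.
- masks_of(camera, label): "region" (400x640 bool, what is visible of it) and "position" ([row, column] in pixels, amid what is visible of it).
The state is a dict: "time_s": time; "joints": joint angles; "dq": joint speeds; "tau": joint torques, N m; "ee_pos": TCP position; "orientation": TCP orientation; "wrist_force": force on the tool from outside, world axes, zero at the start; "torque": the same for the moment, N m; "grip_width": finger opening in m; "grasp_force": force on a finger pad.
Only numpy, scipy, OpenCV 4.12 (cv2) and the standard library are available. Lean on these libraries where they do the work, as an engineer would, in place of code of your own. Each camera call takes 0.05 s, during which the arm holds its last target. There are 200 camera calls.

## Working session

There is one attempt and no reset: what is moved stays moved. The work goes in short steps, Python scripts to look and compute and a tool call to move; the robot and the scene stay as the last step left them, time stands still between calls to the robot, and variables do not carry over. Pictures are saved under pics/ and viewed, at most 10 in all, crops included, and the job is handed in when it is done.

Besides the shell and the picture viewer there is one more tool, called after "Call:" as name(argument=value, ...) on one line, values as JSON. drive_tool: Moves the arm, as the interface text tells. Its arguments: {"type":"object","properties":{"deltas":{"type":"array","items":{"type":"number"}},"grip_force":{"type":"number"}},"required":["deltas"]}

```bash
mkdir -p pics; cat > h.py <<'E'
from station import *
import numpy as np, cv2
from scipy.spatial.transform import Rotation as Ro
def pts(cam,depth,mask):
    p=camera_params(cam);K=np.array(p["camera_matrix"]);R=np.array(p["R"]);t=np.array(p["t"])
    m=mask&(depth>0);v,u=np.nonzero(m);z=depth[m]
    c=np.stack([(u-K[0,2])/K[0,0]*z,(v-K[1,2])/K[1,1]*z,z],1)
    return (c-t)@R
def save(n,im): cv2.imwrite(f"pics/{n}.png",im[:,:,::-1])
E
python3 - <<'E'
from h import *
s=state();print({k:np.round(s[k],3) for k in s})
ims=[]
for c in("top","side"):
    im,d=camera(c);ims.append(im)
    for l in("steriliser","key_top","drawer_front","forceps","capillary_holder","stapler","slide_box"):
        for r in masks_of(c,l)[:2]:
            P=pts(c,d,r["region"])
            if len(P)<5: print(c,l,len(P));continue
            m=np.median(P,0)
            Q=P[:,:2]-P[:,:2].mean(0);w,V=np.linalg.eigh(Q.T@Q)
            print(c,l,round(r["confidence"],2),np.round(r["position"]),len(P),"med",m.round(3),"lo",np.percentile(P,2,0).round(3),"hi",np.percentile(P,98,0).round(3),"ax",np.degrees(np.arctan2(V[1,1],V[0,1])).round(1))
save("a",np.hstack([cv2.resize(i,(400,250)) for i in ims]));save("top0",ims[0])
E
```

```text
{'time_s': np.float64(0.0), 'joints': array([-7.0647e+01,  1.2225e+01, -2.0060e+00,  7.5832e+01, -1.0000e-03,
        8.9999e+01]), 'dq': array([ 0.037, -0.061,  0.035,  0.11 ,  0.019,  0.078]), 'tau': array([ 3.0000e-03, -6.8618e+01,  4.8711e+01,  1.8000e-02,  0.0000e+00,
       -0.0000e+00]), 'ee_pos': array([ 0.166, -0.471,  0.228]), 'orientation': array([-1.79936e+02,  1.00000e-03,  1.93540e+01]), 'wrist_force': array([-0.158,  0.884,  0.376]), 'torque': array([-0.037,  0.021, -0.017]), 'grasp_force': np.float64(0.0), 'grip_width': np.float64(0.085)}
top steriliser 0.85 [210. 433.] 6776 med [ 0.518 -0.12   0.075] lo [ 0.41  -0.218  0.032] hi [ 0.629 -0.026  0.086] ax -162.5
top key_top 0.56 [234. 422.] 207 med [ 0.463 -0.095  0.087] lo [ 0.444 -0.11   0.079] hi [ 0.482 -0.08   0.091] ax -163.3
top drawer_front 0.54 [230. 194.] 700 med [0.457 0.464 0.035] lo [0.397 0.453 0.004] hi [0.514 0.481 0.043] ax 179.7
top stapler 0.72 [227. 193.] 717 med [0.456 0.465 0.035] lo [0.397 0.453 0.004] hi [0.514 0.481 0.043] ax 179.4
top slide_box 0.79 [144. 309.] 1031 med [0.667 0.187 0.033] lo
[... 692 characters left out ...]
med [ 0.521 -0.081  0.073] lo [ 0.404 -0.21   0.016] hi [ 0.636 -0.017  0.083] ax -156.7
side capillary_holder 0.6 [264. 381.] 117 med [0.401 0.286 0.005] lo [ 0.393  0.217 -0.001] hi [0.408 0.357 0.008] ax 93.8
side capillary_holder 0.48 [155. 334.] 1376 med [ 0.497 -0.046  0.042] lo [ 0.4   -0.136  0.002] hi [ 0.586 -0.014  0.069] ax -159.9
side stapler 0.97 [323. 360.] 1610 med [0.455 0.477 0.024] lo [0.397 0.461 0.001] hi [0.514 0.488 0.041] ax 179.4
side slide_box 0.9 [222. 266.] 1076 med [0.666 0.205 0.031] lo [ 0.632  0.121 -0.001] hi [0.702 0.232 0.034] ax 89.4
side slide_box 0.48 [135. 345.] 120 med [ 0.464 -0.091  0.085] lo [ 0.442 -0.112  0.075] hi [ 0.484 -0.077  0.088] ax -161.2
```

View pics/a.png

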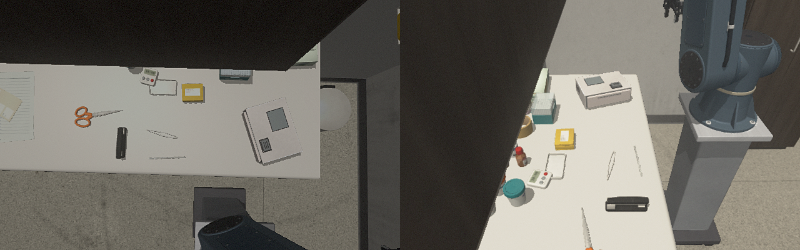

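```bash
python3 - <<'E'
from h import *
for c in("top","side"):
    im,d=camera(c)
    P=pts(c,d,np.ones(d.shape,bool));
    # steriliser top plane
    k=(abs(P[:,2]-.0755)<.005)&(P[:,0]>.35)&(P[:,0]<.7)&(P[:,1]<.02)&(P[:,1]>-.28)
    r=cv2.minAreaRect((P[k,:2]*1000).astype(np.float32));print(c,"box",k.sum(),r)
    for nm,x0,x1 in(("far",.46,.53),("near",.38,.43)):
        k=(P[:,2]>.0035)&(P[:,2]<.02)&(P[:,0]>x0)&(P[:,0]<x1)&(P[:,1]>.18)&(P[:,1]<.4)
        if k.sum()>5: print(c,nm,k.sum(),cv2.minAreaRect((P[k,:2]*1000).astype(np.float32)),np.median(P[k],0).round(4))
E
```

```text
top box 5792 ((520.2406616210938, -125.1424560546875), (219.90267944335938, 171.75796508789062), 18.56283950805664)
top far 226 ((496.2013854980469, 290.90484619140625), (68.72945404052734, 218.67762756347656), 1.5112112760543823) [0.496  0.3024 0.0048]
top near 241 ((404.99176025390625, 289.3431396484375), (215.79376220703125, 49.131004333496094), 89.67860412597656) [0.4025 0.2904 0.0052]
side box 2174 ((521.0484008789062, -129.79249572753906), (220.3767547607422, 165.41163635253906), 18.388023376464844)
side far 92 ((497.4399719238281, 310.1620788574219), (129.0168914794922, 15.598053932189941), 75.75115966796875) [0.499  0.3168 0.0073]
side near 119 ((400.94287109375, 285.68450927734375), (5.816272735595703, 149.54371643066406), 3.481863260269165) [0.4006 0.2895 0.005 ]
```

The side view shows the forceps as the far looped item (about pixel (258,338) in the full image) and the plain pipette nearer (264,381). The steriliser's centre is at about (0.521,-0.128) with yaw about -71.5°. The measured key matches that.

Call:
drive_tool(deltas=[0.4,-0.254,0.06,0,0,0,0,0.4,-0.254,0.06,0,0,0,0,0.4,-0.254,0.06,0,0,0,0,0.4,-0.254,0.06,0,0,0,0,0.4,-0.254,0.06,0,0,0,0,0.4,-0.254,0.06,0,0,0,0,0.4,-0.254,0.06,0,0,0,0,0.4,-0.254,0.06,0,0,0,0])

```text
time_s: 1.7
ee_pos: [0.4123, -0.1581, 0.1784]
orientation: [180.0, -0.0, 19.4]
wrist_force: [0.9, -0.7, 0.7]
grip_width: 0.0002
grasp_force: 0.0
```

Call:
drive_tool(deltas=[0.069,-0.043,0.04,0,0,0,0,0.069,-0.043,0.04,0,0,0,0,0.069,-0.043,0.04,0,0,0,0,0.069,-0.043,0.04,0,0,0,0])

```text
time_s: 2.1
ee_pos: [0.462, -0.096, 0.138]
orientation: [-180.0, 0.1, 19.5]
wrist_force: [-0.5, -0.5, 0.5]
grip_width: 0.0002
grasp_force: 0.0
```

Call:
drive_tool(deltas=[0.001,-0.001,0.022,0,0,0,0,0.001,-0.001,0.027,0,0,0,0,0.001,-0.001,0.031,0,0,0,0,0.001,-0.001,0.034,0,0,0,0,0.001,-0.001,0.034,0,0,0,0,0.001,-0.001,0.034,0,0,0,0])

```text
time_s: 2.7
ee_pos: [0.4629, -0.0955, 0.1048]
orientation: [180.0, -0.0, 19.3]
wrist_force: [-0.1, -0.4, -1.0]
grip_width: -0.0001
grasp_force: 0.0
```

```bash
python3 - <<'E'
from h import *
im,d=camera("side")
for r in masks_of("side","drawer_front")[:1]:
    P=pts("side",d,r["region"]);print(np.median(P,0),r["confidence"],r["position"])
E
```

```text
[ 0.49859279 -0.04493039  0.04248311] 0.8 [153.0, 334.7]
```

Call:
drive_tool(deltas=[0,0,0.002,0,0,0,0,0,0,0.004,0,0,0,0,0,0,0.004,0,0,0,0])

```text
time_s: 3.1
ee_pos: [0.4625, -0.0952, 0.1]
orientation: [-180.0, 0.0, 19.4]
wrist_force: [-0.7, 0.7, -0.1]
grip_width: -0.0001
grasp_force: 0.0
```

```bash
python3 - <<'E'
from h import *
im,d=camera("side");save("c1",cv2.resize(im[80:220,240:440],(800,560),interpolation=cv2.INTER_CUBIC))
for r in masks_of("side","drawer_front")[:1]:
    P=pts("side",d,r["region"]);print(np.median(P,0),r["confidence"],r["position"])
s=state();print(s["wrist_force"],s["ee_pos"])
E
```

```text
[ 0.4976097  -0.04538773  0.04278268] 0.71 [154.1, 334.9]
[-0.1420201   0.11836785  0.22762915] [ 0.46266012 -0.09525533  0.1002758 ]
```

View pics/c1.png

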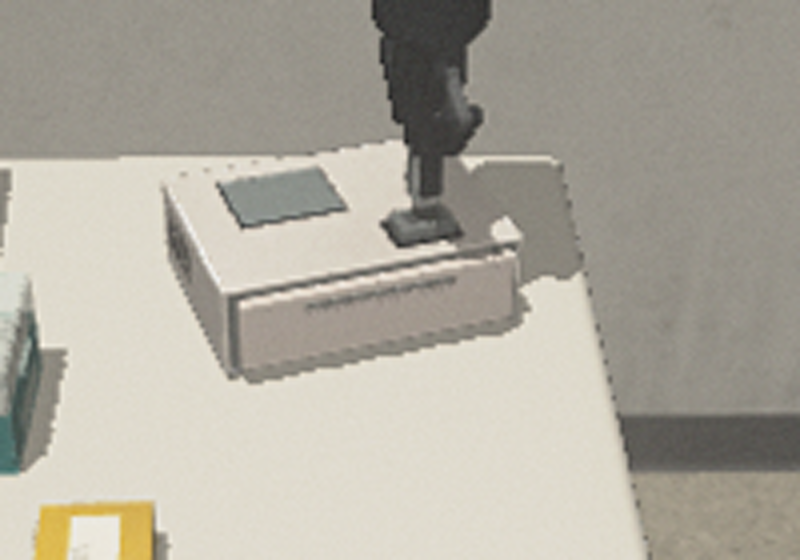

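Call:
drive_tool(deltas=[0,0,0.002,0,0,0,0,0,0,0.003,0,0,0,0,0,0,0.003,0,0,0,0])

```text
time_s: 3.5
ee_pos: [0.4626, -0.0953, 0.0972]
orientation: [-180.0, 0.0, 19.4]
wrist_force: [0.4, 0.3, 0.3]
grip_width: -0.0004
grasp_force: 0.0
```

Call:
drive_tool(deltas=[0,0,0.002,0,0,0,0,0,0,0.003,0,0,0,0,0,0,0.003,0,0,0,0])

```text
time_s: 3.8
ee_pos: [0.4626, -0.0953, 0.0942]
orientation: [-180.0, 0.0, 19.4]
wrist_force: [0.7, -0.4, -0.2]
grip_width: -0.0001
grasp_force: 0.0
```

```bash
python3 - <<'E'
from h import *
im,d=camera("side")
P=pts("side",d,np.ones(d.shape,bool)).reshape(-1,3);k=(abs(P[:,0]-.4626)<.03)&(abs(P[:,1]+.0953)<.035)&(P[:,2]>.07)&(P[:,2]<.16)
h=np.histogram(P[k,2],bins=np.arange(.07,.16,.004));print(np.c_[h[1][:-1],h[0]].T.round(3))
for z in np.arange(.076,.13,.004):
    q=P[k&(abs(P[:,2]-z)<.002)]
    if len(q):print(z.round(3),q.min(0).round(3),q.max(0).round(3))
E
```

```text
[[7.00e-02 7.40e-02 7.80e-02 8.20e-02 8.60e-02 9.00e-02 9.40e-02 9.80e-02
  1.02e-01 1.06e-01 1.10e-01 1.14e-01 1.18e-01 1.22e-01 1.26e-01 1.30e-01
  1.34e-01 1.38e-01 1.42e-01 1.46e-01 1.50e-01 1.54e-01]
 [6.00e+01 1.10e+02 1.70e+01 5.00e+01 3.20e+01 0.00e+00 4.00e+00 7.00e+00
  1.10e+01 8.00e+00 1.30e+01 1.20e+01 9.00e+00 1.40e+01 1.40e+01 5.00e+00
  6.00e+00 4.00e+00 1.90e+01 2.40e+01 1.50e+01 8.00e+00]]
0.076 [ 0.433 -0.129  0.074] [ 0.492 -0.063  0.078]
0.08 [ 0.441 -0.102  0.078] [ 0.485 -0.074  0.082]
0.084 [ 0.441 -0.112  0.082] [ 0.485 -0.075  0.086]
0.088 [ 0.441 -0.104  0.086] [ 0.48  -0.077  0.089]
0.096 [ 0.453 -0.092  0.096] [ 0.467 -0.084  0.098]
0.1 [ 0.45  -0.093  0.098] [ 0.472 -0.086  0.1  ]
0.104 [ 0.451 -0.092  0.102] [ 0.472 -0.082  0.106]
0.108 [ 0.451 -0.09   0.106] [ 0.465 -0.077  0.11 ]
0.112 [ 0.454 -0.096  0.11 ] [ 0.473 -0.081  0.114]
0.116 [ 0.451 -0.089  0.115] [ 0.47  -0.08   0.118]
0.12 [ 0.451 -0.091  0.119] [ 0.473 -0.08   0.122]
0.124 [ 0.452 -0.092  0.122] [ 0.473 -0.079  0.125]
0.128 [ 0.452 -0.097  0.126] [ 0.473 -0.081  0.13 ]
```

Call:
drive_tool(deltas=[0,0,0.002,0,0,0,0,0,0,0.004,0,0,0,0,0,0,0.004,0,0,0,0])

```text
time_s: 4.15
ee_pos: [0.4625, -0.0953, 0.09]
orientation: [-180.0, 0.0, 19.4]
wrist_force: [0.3, -0.4, 1.2]
grip_width: 0.0004
grasp_force: 0.0
```

Call:
drive_tool(deltas=[0,0,0.002,0,0,0,0,0,0,0.002,0,0,0,0])

```text
time_s: 4.35
ee_pos: [0.4626, -0.0952, 0.0881]
orientation: [-180.0, 0.0, 19.4]
wrist_force: [0.5, 0.2, 0.7]
grip_width: 0.0001
grasp_force: 0.0
```

Call:
drive_tool(deltas=[0,0,0.002,0,0,0,0,0,0,0.003,0,0,0,0,0,0,0.003,0,0,0,0])

```text
time_s: 4.65
ee_pos: [0.4626, -0.0953, 0.0852]
orientation: [-180.0, 0.0, 19.4]
wrist_force: [0.0, -0.2, -0.1]
grip_width: 0.0003
grasp_force: 0.0
```

Call:
drive_tool(deltas=[0,0,0.002,0,0,0,0,0,0,0.002,0,0,0,0])

```text
time_s: 4.85
ee_pos: [0.4628, -0.0953, 0.0833]
orientation: [180.0, -0.0, 19.4]
wrist_force: [0.5, 0.1, 2.0]
grip_width: -0.0
grasp_force: 1.0
```

Call:
drive_tool(deltas=[0,0,0.002,0,0,0,0,0,0,0.004,0,0,0,0,0,0,0.004,0,0,0,0])

```text
time_s: 5.15
ee_pos: [0.4629, -0.0953, 0.0793]
orientation: [180.0, -0.0, 19.4]
wrist_force: [0.5, 0.1, 3.8]
grip_width: -0.0
grasp_force: 1.7
```

```bash
cat >> h.py <<'E'
def drawer(n=None):
    im,d=camera("side")
    if n: save(n,cv2.resize(im[80:220,240:440],(800,560),interpolation=cv2.INTER_CUBIC))
    for r in masks_of("side","drawer_front")[:2]:
        P=pts("side",d,r["region"]);print(np.median(P,0).round(4),r["confidence"],r["position"])
    s=state();print(s["time_s"],s["wrist_force"],s["ee_pos"])
E
python3 -c "
from h import *
drawer()"
```

```text
[ 0.4906 -0.0256  0.0335] 0.57 [158.0, 335.9]
[ 0.4691 -0.0875  0.08  ] 0.2 [140.5, 341.3]
5.25 [0.09264244 0.30030912 2.86698371] [ 0.46285688 -0.09529916  0.07942934]
```

Call:
drive_tool(deltas=[0,0,0.002,0,0,0,0,0,0,0.002,0,0,0,0,0,0,0.002,0,0,0,0,0,0,0.002,0,0,0,0,0,0,0.002,0,0,0,0])

```text
time_s: 5.75
ee_pos: [0.4628, -0.0953, 0.0774]
orientation: [180.0, -0.0, 19.4]
wrist_force: [1.7, -1.0, 3.7]
grip_width: -0.0001
grasp_force: 2.0
```

```bash
python3 -c "
from h import *
drawer('c2')"
```

```text
[0.4752 0.0307 0.0318] 0.87 [171.7, 344.3]
5.85 [1.22749795 0.13339376 4.71643235] [ 0.46282521 -0.09532056  0.07743838]
```

View pics/c2.png

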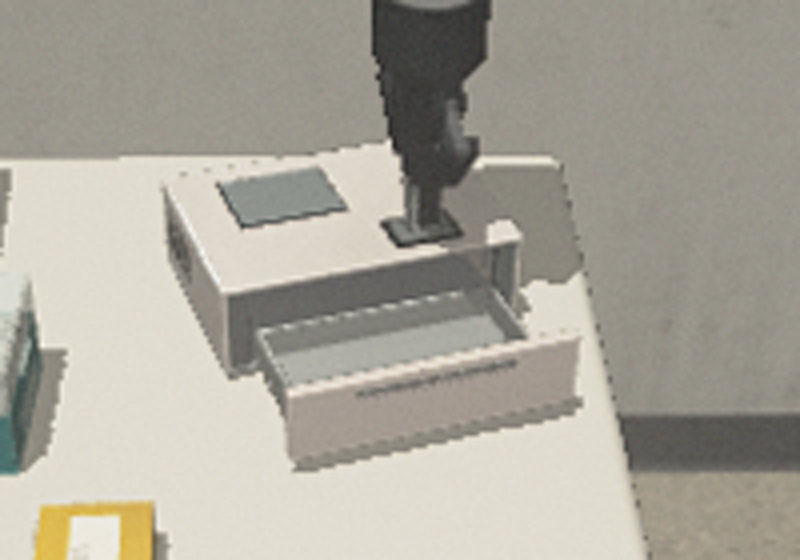

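The drawer has sprung fully out, with the tray open at about crop pixel (400,340). Contact with the key shows that the real fingertip sits about 4 mm above the reported TCP when shut, not 25 mm below it. I'll check that again before the grasp.

Call:
drive_tool(deltas=[0,0,-0.05,0,0,0,0,0,0,-0.09,0,0,0,0.6,0.166,-0.371,-0.12,0,0,-58,0.6,0.166,-0.371,-0.12,0,0,-58,0.6,0.166,-0.371,-0.12,0,0,-58,0.6,0.166,-0.371,-0.12,0,0,-58,0.6,0.166,-0.371,-0.12,0,0,-58,0.6,0.166,-0.371,-0.12,0,0,-58,0.6])

```text
time_s: 6.65
ee_pos: [0.4869, 0.2048, 0.1893]
orientation: [-180.0, 0.0, 71.3]
wrist_force: [1.0, 0.0, 0.9]
grip_width: 0.0514
grasp_force: 0.0
```

Call:
drive_tool(deltas=[0.088,-0.02,0.02,0,0,-6,0.6,0.088,-0.02,0.02,0,0,-6,0.6,0.088,-0.02,0.02,0,0,-6,0.6])

```text
time_s: 6.95
ee_pos: [0.4963, 0.2964, 0.1671]
orientation: [-179.9, 0.1, 77.2]
wrist_force: [0.3, -2.1, -0.6]
grip_width: 0.051
grasp_force: 0.0
```

```bash
python3 - <<'E'
from h import *
s=state();print(s["ee_pos"],s["orientation"])
p=camera_params("wrist");print(p)
im,d=camera("wrist");save("w1",im)
K=np.array(p["camera_matrix"]);R=np.array(p["R"]);t=np.array(p["t"])
def wpts(d,m):
    m=m&(d>0);v,u=np.nonzero(m);x=(u-K[0,2])/K[0,0];y=(v-K[1,2])/K[1,1];r=np.hypot(x,y)+1e-9
    g=np.tan(r)/r;z=d[m];return (np.stack([x*g*z,y*g*z,z],1)-t)@R
for l in("forceps","capillary_holder"):
  for r in masks_of("wrist",l)[:2]:
    P=wpts(d,r["region"]);rr=cv2.minAreaRect((P[:,:2]*1000).astype(np.float32))
    print(l,r["confidence"],r["position"],len(P),np.median(P,0),rr)
im,d=camera("side")
P=pts("side",d,np.ones(d.shape,bool));e=s["ee_pos"]
k=(abs(P[:,0]-e[0])<.06)&(abs(P[:,1]-e[1])<.06)&(P[:,2]>.03)&(P[:,2]<.3);print("lowest",np.sort(P[k,2])[:8], P[k][np.argsort(P[k,2])[:3]])
E
```

```text
[0.49628563 0.29636126 0.16709075] [-1.79859476e+02  7.71562365e-02  7.71571905e+01]
{'camera_matrix': array([[309.70691629,   0.        , 321.10336407],
       [  0.        , 309.70691629, 202.80511205],
       [  0.        ,   0.        ,   1.        ]]), 'R': array([[ 0.97479642, -0.22308855, -0.00185267],
       [-0.21091414, -0.92424281,  0.3182616 ],
       [-0.07271284, -0.30984952, -0.94800112]]), 't': array([-0.41794168,  0.35677405,  0.45100584])}
forceps 0.7 [172.4, 324.1] 437 [0.5020357  0.30930672 0.00961363] ((499.0325927734375, 309.6940002441406), (124.3528823852539, 15.427699089050293), 77.3790054321289)
capillary_holder 0.81 [203.4, 233.9] 669 [0.40172138 0.29838122 0.00640164] ((400.5641174316406, 295.7413635253906), (9.254183769226074, 122.42056274414062), 3.493746280670166)
lowest [0.17465649 0.17489869 0.17662363 0.17711902 0.17760821 0.17762666
 0.17776487 0.17817275] [[0.46631076 0.30536117 0.17465649]
 [0.52152686 0.28706367 0.17489869]
 [0.51948522 0.27993264 0.17662363]]
```

View pics/w1.png

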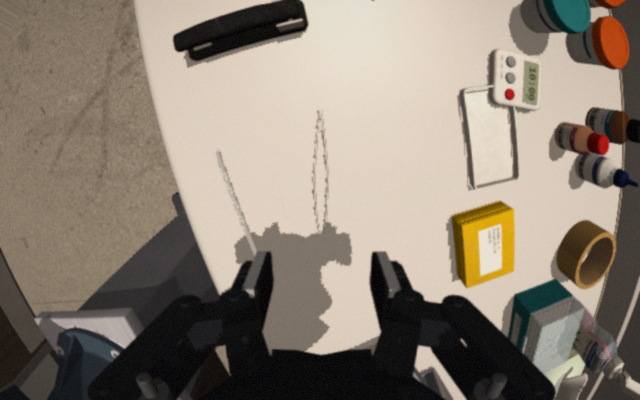

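The forceps, with their legs around pixel (172,322), centre at (0.499, 0.310) with their axis at 77.4°. The side view puts the half-open fingertips about 7 mm above the reported TCP, which confirms the height offset.

Call:
drive_tool(deltas=[0.0136,-0.001,0.05,0,0,0,0.55,0.0136,-0.001,0.1,0,0,0,0.55,0.0136,-0.001,0.14,0,0,0,0.55,0.0136,-0.001,0.155,0,0,0,0.55,0.0136,-0.001,0.161,0,0,0,0.55,0.0136,-0.001,0.161,0,0,0,0.55])

```text
time_s: 7.75
ee_pos: [0.4997, 0.3051, 0.0087]
orientation: [180.0, 0.0, 76.8]
wrist_force: [-0.3, -0.1, -0.1]
grip_width: 0.0473
grasp_force: 0.0
```

```bash
python3 - <<'E'
from h import *
s=state();e=s["ee_pos"];print(e,s["wrist_force"])
im,d=camera("side");save("c3",cv2.resize(im[200:330,280:440],(800,600),interpolation=cv2.INTER_CUBIC))
P=pts("side",d,np.ones(d.shape,bool))
k=(abs(P[:,0]-e[0])<.06)&(P[:,1]>e[1]-.02)&(P[:,1]<e[1]+.04)&(P[:,2]>-.005)&(P[:,2]<.05)
for z in np.arange(.002,.05,.004):
    q=P[k&(abs(P[:,2]-z)<.002)]
    if len(q):print(z.round(3),len(q),q.min(0).round(3),q.max(0).round(3))
E
```

```text
[0.49973776 0.30514788 0.00874575] [-0.31547774 -0.05665919 -0.08125307]
0.002 227 [0.44  0.287 0.   ] [0.558 0.345 0.004]
0.006 26 [0.486 0.287 0.004] [0.509 0.341 0.008]
0.01 19 [0.486 0.286 0.008] [0.507 0.342 0.011]
0.014 3 [0.477 0.296 0.014] [0.523 0.321 0.016]
0.018 7 [0.473 0.307 0.016] [0.53  0.324 0.019]
0.022 21 [0.466 0.298 0.02 ] [0.536 0.324 0.024]
0.026 16 [0.462 0.297 0.024] [0.536 0.323 0.028]
0.03 24 [0.462 0.298 0.028] [0.536 0.324 0.032]
0.034 19 [0.465 0.296 0.032] [0.536 0.324 0.036]
0.038 19 [0.462 0.298 0.036] [0.536 0.325 0.04 ]
0.042 21 [0.463 0.297 0.04 ] [0.536 0.325 0.044]
0.046 19 [0.465 0.298 0.044] [0.536 0.324 0.048]
```

View pics/c3.png

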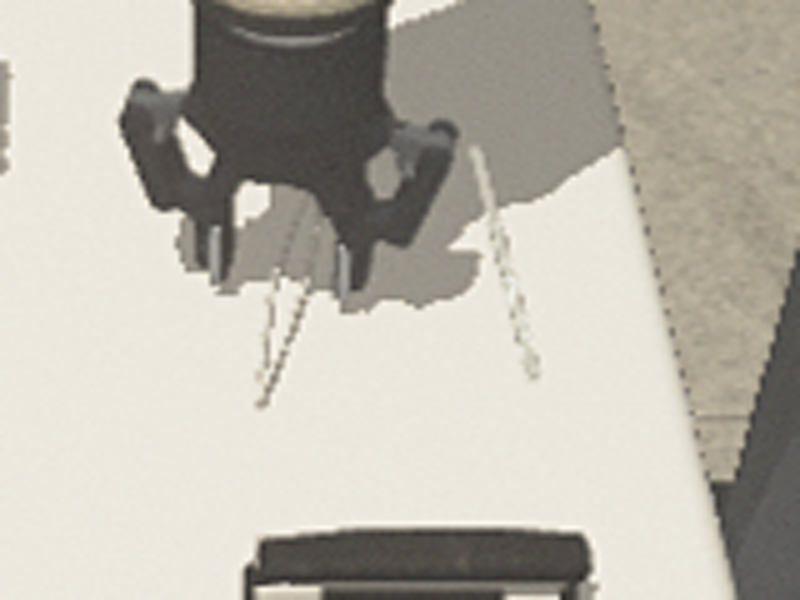

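Both fingers straddle the forceps evenly and the fingertips are about 15 mm up, so I'll go down and close.

Call:
drive_tool(deltas=[0.003,0,0.008,0,0,0,0.5,0.003,0,0.0105,0,0,0,0.4,0.003,0,0.0105,0,0,0,0,0.003,0,0.0105,0,0,0,0,0.003,0,0.0105,0,0,0,0,0.003,0,0.0105,0,0,0,0], grip_force=30)

```text
time_s: 8.4
ee_pos: [0.5002, 0.309, -0.0019]
orientation: [180.0, -0.0, 76.9]
wrist_force: [0.5, 0.1, 0.2]
grip_width: 0.0142
grasp_force: 29.8
```

Call:
drive_tool(deltas=[0,0,-0.02,0,0,0,0,0,0,-0.06,0,0,0,0,0,0,-0.11,0,0,0,0,0,0,-0.13,0,0,0,0,0,0,-0.13,0,0,0,0])

```text
time_s: 8.9
ee_pos: [0.5018, 0.31, 0.1316]
orientation: [179.8, -0.2, 76.9]
wrist_force: [0.3, -0.3, -1.0]
grip_width: 0.0146
grasp_force: 29.8
```

```bash
python3 - <<'E'
from h import *
s=state();e=s["ee_pos"];print(e,s["orientation"],s["grip_width"],s["grasp_force"])
im,d=camera("side")
for r in masks_of("side","forceps")[:2]:
    P=pts("side",d,r["region"]);print(r["confidence"],r["position"],len(P),np.median(P,0),np.percentile(P,3,0),np.percentile(P,97,0))
P=pts("side",d,np.ones(d.shape,bool))
k=(abs(P[:,0]-e[0])<.03)&(P[:,1]>e[1]-.1)&(P[:,1]<e[1]+.1)&(P[:,2]>.115)&(P[:,2]<.15)
q=P[k]
for y in np.arange(.24,.39,.01):
    a=q[abs(q[:,1]-y)<.005]
    if len(a):print(y.round(3),len(a),a[:,2].min().round(3),a[:,2].max().round(3),a[:,0].mean().round(3))
# drawer panel: top edge & outer face fit
k=(P[:,2]>.02)&(P[:,2]<.06)&(P[:,0]>.36)&(P[:,0]<.6)&(P[:,1]>-.03)&(P[:,1]<.12)
for r in masks_of("side","drawer_front")[:1]:
    m=pts("side",d,r["region"]);m=m[(m[:,2]>.02)&(m[:,2]<.06)]
    from numpy.linalg import lstsq
    # robust line y=a x+b
    a=np.polyfit(m[:,0],m[:,1],1)
    for _ in range(5):
        w=abs(np.polyval(a,m[:,0])-m[:,1]-0)
        w=w<max(.004,np.median(w)*1.5);a=np.polyfit(m[w,0],m[w,1],1)
    print("face angle",np.degrees(np.arctan(a[0])),a,w.sum(),len(m),np.percentile(m[w,0],[2,98]))
E
```

```text
[0.50180919 0.30995849 0.13156129] [179.76826379  -0.22786868  76.91985617] 0.014572561957480221 29.75185001607315
0.26 4 0.137 0.142 0.495
0.27 6 0.135 0.142 0.498
0.28 4 0.141 0.142 0.501
0.29 7 0.136 0.141 0.503
0.3 6 0.136 0.146 0.506
0.31 18 0.14 0.149 0.514
0.32 64 0.134 0.15 0.499
0.33 12 0.135 0.149 0.502
0.34 13 0.132 0.143 0.505
0.35 10 0.134 0.142 0.508
0.36 9 0.136 0.142 0.509
0.37 14 0.133 0.144 0.512
face angle -18.166594482538972 [-0.32813733  0.15817996] 272 418 [0.36866465 0.57680291]
```

```bash
python3 - <<'E'
from h import *
c0=np.array([.521,-.128]);th=np.radians(-71.5)
ex=np.array([np.cos(th),np.sin(th)]);ey=np.array([-ex[1],ex[0]])
for c in("side","top"):
    im,d=camera(c);P=pts(c,d,np.ones(d.shape,bool))
    B=np.c_[(P[:,:2]-c0)@ex,(P[:,:2]-c0)@ey,P[:,2]]
    f=B[(B[:,2]>.022)&(B[:,2]<.06)&(B[:,0]<-.185)&(B[:,0]>-.21)&(abs(B[:,1])<.11)]
    if len(f)>20: print(c,"face",len(f),np.median(f[:,0]),"slope deg",np.degrees(np.polyfit(f[:,1],f[:,0],1)[0]),np.percentile(f[:,1],[1,99]))
    e=B[(abs(B[:,2]-.068)<.004)&(B[:,0]<-.15)&(B[:,0]>-.23)&(abs(B[:,1])<.13)]
    if len(e)>20: print(c,"topedge",len(e),np.median(e[:,0]),"slope",np.degrees(np.polyfit(e[:,1],e[:,0],1)[0]),np.percentile(e[:,1],[1,99]))
    t=B[(abs(B[:,2]-.018)<.004)&(B[:,0]<-.085)&(B[:,0]>-.19)&(abs(B[:,1])<.1)]
    if len(t)>20: print(c,"floor",len(t),np.percentile(t,[2,50,98],0))
    b=B[(abs(B[:,2]-.075)<.002)&(abs(B[:,0])<.1)&(abs(B[:,1])<.13)]
    print(c,"top",len(b),np.percentile(b,[1,99],0))
E
```

```text
side face 271 -0.19279111491328538 slope deg -0.11250629207874766 [-0.0996208   0.08042753]
side topedge 71 -0.19027997860575027 slope -1.1556963764928334 [-0.09898909 -0.032253  ]
side floor 89 [[-0.117849   -0.0858439   0.01478613]
 [-0.10108987  0.05845357  0.01731727]
 [-0.08627507  0.087107    0.02091538]]
side top 648 [[-0.07930494 -0.10522336  0.07302971]
 [ 0.07858984  0.10879677  0.07691833]]
top face 109 -0.19290231316810638 slope deg -0.07951674251317756 [-0.09611708  0.09524526]
top topedge 329 -0.18826133561466196 slope -0.026517416206752808 [-0.09582582  0.09812177]
top floor 2335 [[-0.17607277 -0.08068681  0.01470942]
 [-0.1311676  -0.00068251  0.0182048 ]
 [-0.08671008  0.08113335  0.02162071]]
top top 3733 [[-0.07673379 -0.10708726  0.07306669]
 [ 0.07995814  0.10806368  0.07696204]]
```

Call:
drive_tool(deltas=[-0.309,0.0485,-0.02,0,0,58.9,0,-0.309,0.0485,-0.02,0,0,58.9,0,-0.309,0.0485,-0.02,0,0,58.9,0,-0.309,0.0485,-0.02,0,0,58.9,0,-0.309,0.0485,-0.02,0,0,58.9,0,-0.309,0.0485,-0.02,0,0,58.9,0,-0.309,0.0485,-0.02,0,0,58.9,0,-0.309,0.0485,-0.02,0,0,58.9,0])

```text
time_s: 9.95
ee_pos: [0.4769, -0.0049, 0.1473]
orientation: [-180.0, 0.1, 17.7]
wrist_force: [-0.1, 0.6, -1.0]
grip_width: 0.0145
grasp_force: 29.7
```

Call:
drive_tool(deltas=[0,0,0,0,0,0,0,0,0,0,0,0,0,0])

```text
time_s: 10.15
ee_pos: [0.4773, -0.002, 0.1475]
orientation: [-180.0, 0.0, 18.2]
wrist_force: [0.3, 0.1, -0.6]
grip_width: 0.0148
grasp_force: 29.7
```

```bash
python3 - <<'E'
from h import *
s=state();e=s["ee_pos"];print(e,s["orientation"],s["grip_width"],s["grasp_force"])
c0=np.array([.521,-.128]);th=np.radians(-71.5)
ex=np.array([np.cos(th),np.sin(th)]);ey=np.array([-ex[1],ex[0]])
print("tcp box",(e[:2]-c0)@ex,(e[:2]-c0)@ey)
im,d=camera("side");save("c4",cv2.resize(im[40:220,220:460],(800,600),interpolation=cv2.INTER_CUBIC))
P=pts("side",d,np.ones(d.shape,bool))
B=np.c_[(P[:,:2]-c0)@ex,(P[:,:2]-c0)@ey,P[:,2]]
q=B[(abs(B[:,0]+.133)<.02)&(abs(B[:,1])<.1)&(B[:,2]>.135)&(B[:,2]<.165)]
for y in np.arange(-.09,.1,.01):
    a=q[abs(q[:,1]-y)<.005]
    if len(a):print(y.round(3),len(a),a[:,2].min().round(3),a[:,2].max().round(3),a[:,0].mean().round(3))
E
```

```text
[ 0.4773267  -0.00204097  0.14745102] [-1.79972724e+02  4.24865397e-02  1.82310515e+01] 0.0148202102585012 29.749872347547353
tcp box -0.1333076724881934 -0.0014490373178102994
-0.07 6 0.153 0.157 -0.133
-0.06 15 0.149 0.158 -0.133
-0.05 19 0.149 0.159 -0.133
-0.04 18 0.149 0.158 -0.134
-0.03 20 0.149 0.159 -0.134
-0.02 17 0.149 0.159 -0.137
-0.01 4 0.15 0.159 -0.149
-0.0 18 0.149 0.164 -0.144
0.01 33 0.15 0.165 -0.137
0.02 21 0.149 0.16 -0.137
0.03 18 0.149 0.159 -0.137
0.04 18 0.148 0.158 -0.137
0.05 13 0.15 0.157 -0.137
0.06 11 0.149 0.158 -0.137
```

View pics/c4.png

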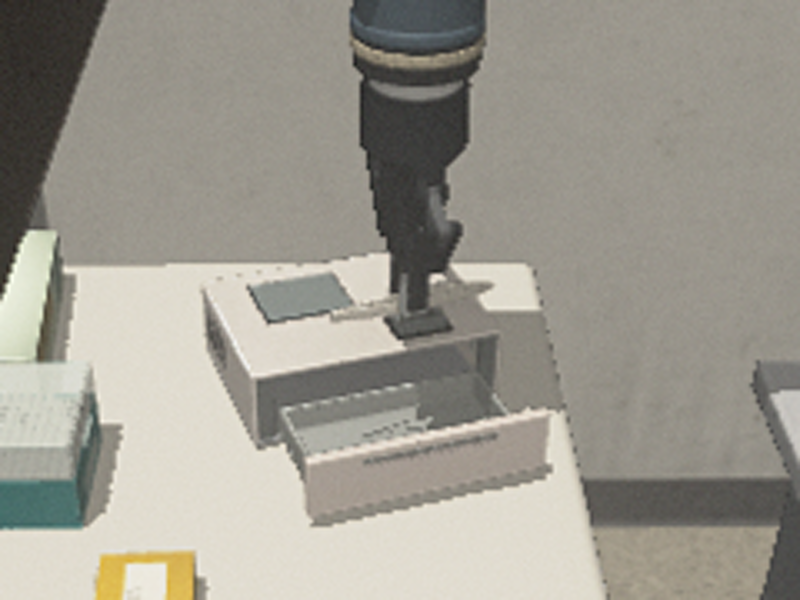

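The forceps hang level and centred over the tray, their underside at 0.149 and the floor at 0.018.

Call:
drive_tool(deltas=[0,0,0.04,0,0,0,0,0,0,0.08,0,0,0,0,0,0,0.11,0,0,0,0,0,0,0.123,0,0,0,0,0,0,0.126,0,0,0,0,0,0,0.128,0,0,0,0,0,0,0.129,0,0,0,0,0,0,0.129,0,0,0,0])

```text
time_s: 11.0
ee_pos: [0.4781, -0.0028, 0.0196]
orientation: [180.0, -0.1, 18.1]
wrist_force: [0.5, -0.4, 0.3]
grip_width: 0.0144
grasp_force: 29.8
```

Call:
drive_tool(deltas=[0,0,0.001,0,0,0,0,0,0,0.001,0,0,0,0])

```text
time_s: 11.2
ee_pos: [0.4777, -0.003, 0.0182]
orientation: [180.0, -0.0, 18.0]
wrist_force: [0.6, 0.8, -0.3]
grip_width: 0.0146
grasp_force: 29.8
```

Call:
drive_tool(deltas=[0,0,0.001,0,0,0,0,0,0,0.0015,0,0,0,0,0,0,0.0015,0,0,0,0])

```text
time_s: 11.5
ee_pos: [0.4774, -0.003, 0.0164]
orientation: [-180.0, 0.0, 18.0]
wrist_force: [-0.1, 0.1, -0.3]
grip_width: 0.0144
grasp_force: 29.8
```

Call:
drive_tool(deltas=[0,0,0.001,0,0,0,0,0,0,0.001,0,0,0,0])

```text
time_s: 11.7
ee_pos: [0.4775, -0.003, 0.0158]
orientation: [180.0, -0.0, 18.0]
wrist_force: [-3.4, -0.2, 9.7]
grip_width: 0.0147
grasp_force: 30.7
```

Contact with the tray floor. I'll ease off by 0.5 mm, open a little and lift out.

Call:
drive_tool(deltas=[0,0,-0.0005,0,0,0,0.2,0,0,-0.0005,0,0,0,0.35,0,0,-0.0005,0,0,0,0.35,0,0,-0.0005,0,0,0,0.35,0,0,-0.01,0,0,0,0.35,0,0,-0.05,0,0,0,0.35,0,0,-0.1,0,0,0,0.35,0,0,-0.13,0,0,0,0.35])

```text
time_s: 12.5
ee_pos: [0.4781, -0.003, 0.1494]
orientation: [179.9, -0.2, 18.0]
wrist_force: [0.2, -0.3, -1.0]
grip_width: 0.03
grasp_force: 0.0
```

```bash
python3 - <<'E'
from h import *
s=state();e=s["ee_pos"];print(e,s["orientation"],s["grip_width"],s["grasp_force"])
c0=np.array([.521,-.128]);th=np.radians(-71.5)
ex=np.array([np.cos(th),np.sin(th)]);ey=np.array([-ex[1],ex[0]])
im,d=camera("side");save("c5",cv2.resize(im[40:220,220:460],(800,600),interpolation=cv2.INTER_CUBIC))
for c in("side","top"):
    im,d=camera(c)
    for r in masks_of(c,"forceps")[:2]:
        P=pts(c,d,r["region"])
        B=np.c_[(P[:,:2]-c0)@ex,(P[:,:2]-c0)@ey,P[:,2]];print(c,r["confidence"],r["position"],np.percentile(B,[2,50,98],0).round(3))
print("push target",(c0-.22*ex),(c0-.193*ex))
E
```

```text
[ 0.4781463  -0.0029957   0.14936717] [ 1.79945113e+02 -1.64630062e-01  1.80195055e+01] 0.030001680717344922 0.0
top 0.56 [206.3, 375.7] [[-0.138  0.027  0.013]
 [-0.133  0.039  0.024]
 [-0.13   0.055  0.03 ]]
push target [0.45119298 0.0806312 ] [0.4597602  0.05502647]
```

View pics/c5.png

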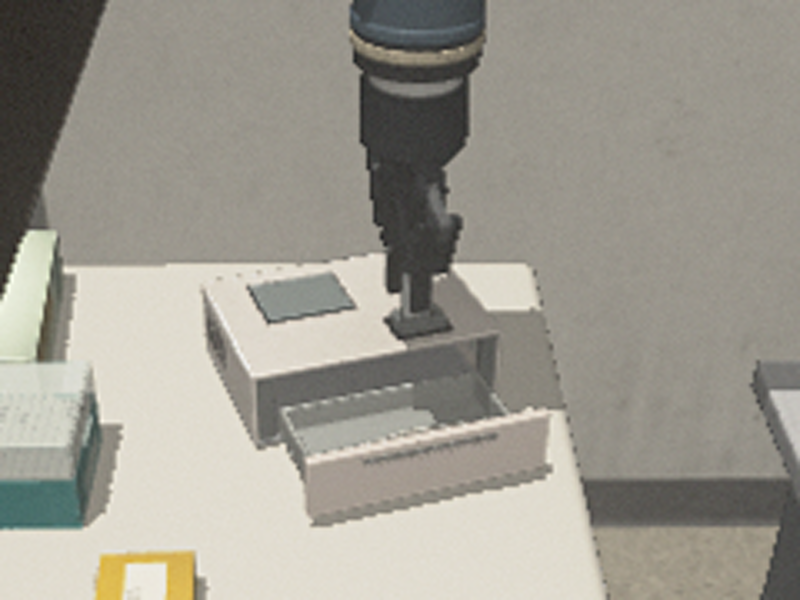

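The forceps lie in the tray centred at x = -0.133 in the box frame, and the fingers are clear. Next I turn the tool, shut the jaws, and go outside the panel.

Call:
drive_tool(deltas=[0,-0.05,0,0,0,-90.5,0.35,0,-0.093,0,0,0,-90.5,0,0,-0.093,0,0,0,-90.5,0,0,-0.093,0,0,0,-90.5,0,0,-0.093,0,0,0,-90.5,0,0,-0.093,0,0,0,-90.5,0,0,-0.093,0,0,0,-90.5,0,0,-0.093,0,0,0,-90.5,0])

```text
time_s: 13.55
ee_pos: [0.4478, 0.0853, 0.1443]
orientation: [-179.9, 0.0, 87.1]
wrist_force: [0.3, -0.5, -0.2]
grip_width: 0.0
grasp_force: 0.0
```

```bash
cat > t.py <<'E'
from h import *
s=state();e=s["ee_pos"];print(s["time_s"],e,s["orientation"],s["wrist_force"])
c0=np.array([.521,-.128]);th=np.radians(-71.5)
ex=np.array([np.cos(th),np.sin(th)]);ey=np.array([-ex[1],ex[0]])
print("tcp box",(e[:2]-c0)@ex,(e[:2]-c0)@ey)
E
python3 t.py
```

```text
13.55 [0.44780652 0.08530581 0.14428705] [-1.79867308e+02  3.16421159e-02  8.71338818e+01] [ 0.27538928 -0.46018616 -0.21187825]
tcp box -0.22550757774287036 -0.0017281817317913357
```

Call:
drive_tool(deltas=[0,0,0.02,0,0,-21.4,0,0,0,0.05,0,0,-21.4,0,0,0,0.08,0,0,-21.4,0,0,0,0.105,0,0,-21.4,0,0,0,0.117,0,0,-21.4,0,0,0,0.117,0,0,-21.4,0,0,0,0.117,0,0,-21.4,0])

```text
time_s: 14.25
ee_pos: [0.4481, 0.0853, 0.0282]
orientation: [-179.9, -0.0, 108.2]
wrist_force: [0.9, 0.2, 0.7]
grip_width: -0.0003
grasp_force: 0.0
```

```bash
python3 t.py
```

```text
14.25 [0.44813951 0.08533715 0.02820944] [-1.79919216e+02 -8.99909998e-03  1.08176053e+02] [0.93527711 0.20896676 0.68552341]
tcp box -0.2254316362314728 -0.0014024589635674345
```

Call:
drive_tool(deltas=[-0.01,0,0,0,0,0,0,-0.018,0,0,0,0,0,0,-0.024,0,0,0,0,0,0,-0.032,0,0,0,0,0,0,-0.042,0,0,0,0,0,0,-0.052,0,0,0,0,0,0,-0.062,0,0,0,0,0,0,-0.072,0,0,0,0,0,0])

```text
time_s: 15.05
ee_pos: [0.4716, 0.0163, 0.0285]
orientation: [180.0, -0.0, 108.2]
wrist_force: [1.1, 4.3, 2.1]
grip_width: -0.0
grasp_force: 2.3
```

Call:
drive_tool(deltas=[-0.01,0,0,0,0,0,0,-0.02,0,0,0,0,0,0,-0.03,0,0,0,0,0,0,-0.038,0,0,0,0,0,0,-0.044,0,0,0,0,0,0,-0.048,0,0,0,0,0,0,-0.05,0,0,0,0,0,0,-0.05,0,0,0,0,0,0])

```text
time_s: 15.85
ee_pos: [0.487, -0.0309, 0.0284]
orientation: [180.0, -0.0, 108.2]
wrist_force: [0.8, 5.8, 1.3]
grip_width: 0.0001
grasp_force: 2.5
```

```bash
python3 t.py
```

```text
15.85 [ 0.48702933 -0.03089457  0.02841556] [ 1.79982404e+02 -3.26200111e-02  1.08163286e+02] [0.81322805 5.78972126 1.27854398]
tcp box -0.10286643140608566 -0.0014031846365174677
```

Now in 1 mm steps to the latch and end stop, watching the force.

Call:
drive_tool(deltas=[-0.001,0,0,0,0,0,0,-0.002,0,0,0,0,0,0,-0.003,0,0,0,0,0,0,-0.003,0,0,0,0,0,0])

```text
time_s: 16.25
ee_pos: [0.4879, -0.0335, 0.0284]
orientation: [180.0, -0.0, 108.2]
wrist_force: [1.5, 8.0, 2.3]
grip_width: 0.0
grasp_force: 3.2
```

Call:
drive_tool(deltas=[-0.001,0,0,0,0,0,0,-0.002,0,0,0,0,0,0,-0.002,0,0,0,0,0,0])

```text
time_s: 16.55
ee_pos: [0.4885, -0.0355, 0.0284]
orientation: [180.0, -0.0, 108.2]
wrist_force: [1.2, 5.0, 1.9]
grip_width: -0.0
grasp_force: 2.6
```

Call:
drive_tool(deltas=[-0.001,0,0,0,0,0,0,-0.002,0,0,0,0,0,0,-0.002,0,0,0,0,0,0])

```text
time_s: 16.85
ee_pos: [0.4891, -0.0374, 0.0284]
orientation: [180.0, -0.0, 108.2]
wrist_force: [1.6, 6.6, 2.0]
grip_width: -0.0001
grasp_force: 2.6
```

Call:
drive_tool(deltas=[-0.001,0,0,0,0,0,0,-0.001,0,0,0,0,0,0])

```text
time_s: 17.05
ee_pos: [0.4894, -0.0383, 0.0284]
orientation: [180.0, -0.0, 108.2]
wrist_force: [2.2, 5.5, 1.2]
grip_width: 0.0004
grasp_force: 2.6
```

Call:
drive_tool(deltas=[-0.001,0,0,0,0,0,0,-0.001,0,0,0,0,0,0])

```text
time_s: 17.25
ee_pos: [0.4898, -0.0393, 0.0284]
orientation: [180.0, -0.0, 108.2]
wrist_force: [1.6, 6.5, 1.7]
grip_width: 0.0
grasp_force: 2.6
```

Call:
drive_tool(deltas=[-0.001,0,0,0,0,0,0,-0.001,0,0,0,0,0,0])

```text
time_s: 17.45
ee_pos: [0.4899, -0.0396, 0.0284]
orientation: [180.0, -0.1, 108.2]
wrist_force: [0.2, 11.9, 4.9]
grip_width: -0.0001
grasp_force: 5.7
```

```bash
cat >> t.py <<'E'
for c in("side","top"):
    im,d=camera(c);P=pts(c,d,np.ones(d.shape,bool))
    B=np.c_[(P[:,:2]-c0)@ex,(P[:,:2]-c0)@ey,P[:,2]]
    f=B[(B[:,2]>.022)&(B[:,2]<.06)&(B[:,0]<-.07)&(B[:,0]>-.21)&(abs(B[:,1])<.095)&(abs(B[:,1])>.03)]
    if len(f): print(c,"face",len(f),np.percentile(f[:,0],[5,25,50,75]).round(4))
    save("e_"+c,cv2.resize(im[80:220,240:440] if c=="side" else im[130:270,340:540],(800,560),interpolation=cv2.INTER_CUBIC))
E
python3 t.py
```

```text
17.45 [ 0.48988762 -0.03959711  0.02840559] [ 1.79974089e+02 -1.13435456e-01  1.08200563e+02] [ 0.18721889 11.94163521  4.91915888]
tcp box -0.09370665541719149 -0.0014539567747483687
side face 497 [-0.0866 -0.0847 -0.0835 -0.0823]
top face 39 [-0.0848 -0.084  -0.0838 -0.0836]
```

At the end stop: the force jumps to 12 N and the face is about 4 mm past its shut place. I back off along the tool's +x and then check.

Call:
drive_tool(deltas=[0.002,0,0,0,0,0,0,0.004,0,0,0,0,0,0,0.006,0,0,0,0,0,0,0.012,0,0,0,0,0,0,0.03,0,0,0,0,0,0,0.06,0,0,0,0,0,0,0.08,0,-0.03,0,0,0,0,0.08,0,-0.06,0,0,0,0])

```text
time_s: 18.35
ee_pos: [0.463, 0.0374, 0.0885]
orientation: [-179.8, -0.0, 108.3]
wrist_force: [0.9, -0.3, 0.2]
grip_width: 0.0003
grasp_force: 0.0
```

```bash
python3 t.py
```

```text
18.35 [0.46300992 0.03741377 0.08848549] [-1.79832809e+02 -2.98747817e-02  1.08276254e+02] [ 0.94023028 -0.26702871  0.15806658]
tcp box -0.17526631391407724 -0.002506803856768176
side face 400 [-0.0908 -0.0895 -0.0885 -0.0874]
```

View pics/e_side.png

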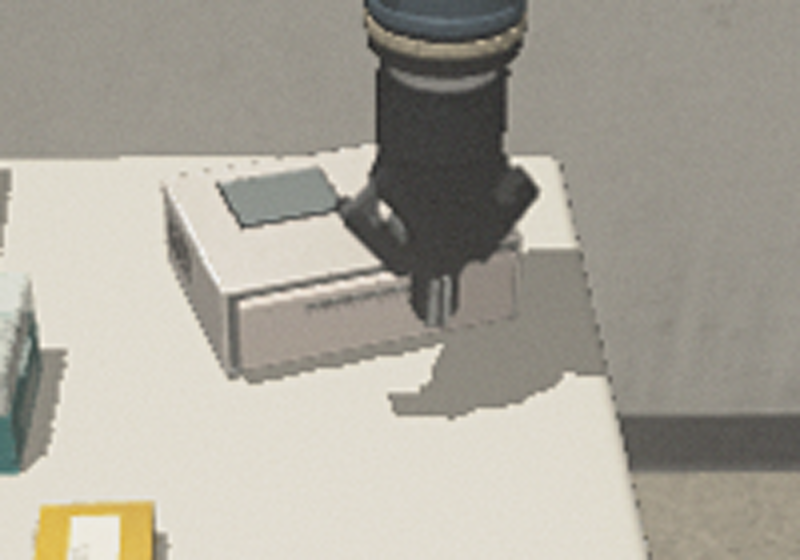

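The drawer is shut: its face spans crop pixels (240–515, 250–370) and rests at -0.0885, its latched place. The gripper is clear of it, so I hand in the job.

```bash
python3 -c "
from station import *
print(sign_off())"
```

```text
the job is handed in; nothing more can be done
None
```

I pressed the key and the drawer sprang out untouched, laid the forceps in the tray, and pushed the drawer to its end stop. It rests shut at its latched place with the gripper clear. I handed the job in at about 18.5 s; no verdict came back.

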